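# Set out the painter's board in falling order beside the water pot

## Robot

A 7-joint arm with a two-finger parallel gripper is mounted at the origin on the work surface; the furniture and walls round the work are solid. World frame = base frame: x ahead of the robot, y to its left, z up, the work surface at z = 0. Lengths are in m, angles in rad, forces in N, time in s.
With the tool pointing down it reaches from about 0.35 to 0.9 m from the base axis. Payload 8.1 kg.
Tool frame: the origin (TCP) lies midway between the tips of the shut fingers; the grasp point (between the pads) lies 19 mm behind it; z points along the fingers, y is the line along which they close (so a half turn about z gives the same grasp; the last joint's range is limited). The gripper opens to 92 mm and grips with 3 to 60 N. Pads are 19 mm wide; open, the fingers measure 130 mm over their backs; the gripper's body (75 mm by 190 mm) begins 47 mm behind the grasp point.
Start: joints at [1.166, 0.434, 0.025, 1.573, -0.012, 1.134, -0.075], TCP at [0.186, -0.597, 0.227] pointing down, gripper open.
Joint ranges: [-2.62, 2.62], [-0.44, 2.09], [-1.27, 1.32], [0.08, 2.57], [-1.32, 4.46], [0.12, 2], [-2.74, 2.74]. Speed limits (rad/s): [2.22, 2.22, 3.01, 3.01, 3.14, 3.14, 3.14].

## Interface

Orientations are given as a rotation vector (axis times angle).
In Python, from cell import observe, get_image, camera_model, sign_off, recognise, silhouettes gives the robot as it stands.
- The arm moves only by the tool apply_moves, never from a script. Its argument "motion" is a list of rows, each an object of numbers: "x", "y", "z": the shift along the world's x, y, z in cm; "yaw": the turn about the world's z in degrees; "hand": the opening, from -1 (shut) to 1 (fully open), so that 0 is half open. In form: [{"x": .., "y": .., "z": .., "yaw": .., "hand": ..}, ...]. A call has 1 to 10 rows; each row is the pose to reach, as a shift and turn from the pose commanded when the call began; what a row does not reach only later rows make up. A row lasts 1/8 s, in which the tool goes at most 62.5 mm and 10.7 degrees, less where a joint would pass 70% of its speed; a pose out of reach is approached as far as the arm can. A call with a gripper value outside its range is refused whole. The fingers move at their own pace and stop on an object; "newtons" is the grip in N (left out, the last holds). Time passes only in rows, so rows that repeat a pose let the fingers close. It gives the time, the measured TCP pose, the force, the opening and the grip force at its end, in the units of the state.
- observe(): the state, without advancing time (a new reading comes with each control period).
- get_image(name): name is "scene" or "top" or "wrist"; returns the picture (400x640x3 uint8, blue, green, red); there is no depth.
- camera_model(name): a dict with "camera_matrix" (3x3 intrinsics, pixels), "T" (4x4, takes a point from camera to world coordinates). Camera axes: x right, y up, looking along -z (the intrinsics and any distortion apply to the point x, -y, -z); pixel columns grow to the right and rows downward; lengths in m; the calibration is good to about 2 mm. A picture is of the moment at which its call begins: read the wrist's pose just before it. camera_model takes no time and is no camera call; for the wrist camera it gives the pose at the moment of the call.
- sign_off(): hands the job in; it is judged then, once.
Trained networks look in the newest picture that a camera, given by its name, has taken for a name from the list of things; names that differ only in an ending like _2 or _b are one class to them, and where a whole thing is asked for, a point or a joint stands for the part that bears it (a point fixed in the world has none). Each returns a list of dicts, best first, with "p" (0 to 1); they miss things now and then, are a little off and sometimes report something else, mostly with a low value. They report only what shows in the picture. A call takes as long as a camera call. They do not tell look-alikes from the thing itself.
- recognise(query, camera): "rect" ([left, top, right, bottom] in pixels, round what is visible of it).
- silhouettes(query, camera): "mask" (400x640 bool, what is visible of it) and "rect" ([left, top, right, bottom] in pixels, round what is visible of it).
The state is a dict: "clock": time; "joints": joint angles; "dq": joint speeds; "joint_efforts": joint torques, N m; "position": TCP position; "ee_rot": TCP orientation; "force": force on the tool from outside, world axes, zero at the start; "ft_torque": the same for the moment, N m; "width": opening from 0.0 (shut) to 1.0 (fully open); "gripper_force": force on a finger pad.
Only numpy, scipy, OpenCV 4.12 (cv2) and the standard library are available. Lean on these libraries where they do the work, as an engineer would, in place of code of your own. Each camera call takes 0.05 s, during which the arm holds its last target. There are 200 camera calls.

## Task

Set out the painting things so that they step down in height away from the pewter pot: on the dark board, stand the dropper bottle upright in the middle of the ring nearest the pot, the larger black-stoppered jar in the middle ring between the other two, and the small corked jar in the ring farthest from the pot. Lay the sanding block flat on the centre of the cork mat, and the eraser flat on the centre of the block's top. Leave everything released and standing still.

Things in the scene. Friction and masses are not known exactly. Their poses are not given: they have to be found in the camera images.
- dropper_bottle: Small amber dropper bottle with black rubber bulb, loose, standing, 102 mm tall. Round body 33 mm in diameter up to 65 mm height, then a collar 24 mm and a bulb 13 mm in diameter; grip the body. About 0.07 kg. Origin: centre of its underside, z up along its axis.
- large_jar: The larger pigment jar: clear glass with pale green powder and a black stopper, loose, standing, 89 mm tall. Round glass 56 mm in diameter, upright-sided to about 60 mm height, stopper 40 mm in diameter from 72 mm up; grip the glass. About 0.15 kg. Origin: centre of its underside, z up along its axis.
- small_jar: The smaller pigment jar: clear glass with a brown cork stopper, loose, standing, 71 mm tall. Round glass 46 mm in diameter, upright-sided to about 45 mm height, cork 34 mm in diameter from 54 mm up; grip the glass. About 0.14 kg. Origin: centre of its underside, z up along its axis.
- sanding_block: Plain brown wooden sanding block, loose, lying flat, 48 (its x) x 76 (its y) x 27 mm (z); grip across the 48 mm. About 0.07 kg. Origin: centre of its underside.
- eraser: Grey putty-coloured eraser, stiff, loose, lying flat, 22 (its x) x 42 (its y) x 12 mm (z); grip across the 22 mm. About 0.02 kg. Origin: centre of its underside.
- ring_left (a point): Left ring (seen from the robot). Ring drawn in thin pale line on the dark wooden board, 68 mm across outside, 62 mm inside. Point: the ring's centre on the board's top face, 12 mm above the table. The frame's axes are the board's: y runs along the row of rings towards the left end (+y of the world, within 0.2 rad), z up. The fixed board is 80 x 280 x 12 mm with ring centres 100 mm apart on its midline.
- ring_middle (a point): Middle ring. Ring drawn in thin pale line on the dark wooden board, 68 mm across outside, 62 mm inside. Point: the ring's centre on the board's top face, 12 mm above the table. The frame's axes are the board's: y runs along the row of rings towards the left end (+y of the world, within 0.2 rad), z up. The fixed board is 80 x 280 x 12 mm with ring centres 100 mm apart on its midline.
- ring_right (a point): Right ring (seen from the robot). Ring drawn in thin pale line on the dark wooden board, 68 mm across outside, 62 mm inside. Point: the ring's centre on the board's top face, 12 mm above the table. The frame's axes are the board's: y runs along the row of rings towards the left end (+y of the world, within 0.2 rad), z up. The fixed board is 80 x 280 x 12 mm with ring centres 100 mm apart on its midline.
- pewter_pot: Dark pewter water pot with a stub spout, 110 x 133 x 85 mm high, fixed. It stands beyond one end of the board, left or right (differs from start to start). Origin: on its underside, within 12 mm of its centre; nothing of it is farther than 70 mm out.
- cork_mat: Square cork mat, 100 x 100 x 5 mm, fixed on the table beyond the other end of the board. Origin: centre of its underside; x and y along its sides, z up. (The wall behind the table, with a canvas hung on it from 0.43 m up, is solid from x = 0.70 m: swing wide moves close in.)
Not all that is in view belongs to the job. What is shaped like the large_jar but purple is not meant. Leave any yellow look-alike of the eraser alone.

How it is judged:
By the outcome, as a careful person would: the job done as asked, in the order asked, and still so for the second after the job is handed in, with the robot touching nothing.
It also fails if it takes over 136 s, if anything falls off the work surface, if the arm or the gripper's body presses on something with over 40 N, if the wrist force passes 120 N, or if a joint passes its speed limit or range.

## Working session

There is one attempt and no reset: what is moved stays moved. The work goes in short steps, Python scripts to look and compute and a tool call to move; the robot and the scene stay as the last step left them, time stands still between calls to the robot, and variables do not carry over. Pictures are saved under pics/ and viewed, at most 15 in all, crops included, and the job is handed in when it is done.

Besides the shell and the picture viewer there is one more tool, called after ">>>" as name(argument=value, ...) on one line, values as JSON. apply_moves: Moves the arm, as the interface text tells. Its arguments: {"type":"object","properties":{"motion":{"type":"array","items":{"type":"object","properties":{"x":{"type":"number"},"y":{"type":"number"},"z":{"type":"number"},"yaw":{"type":"number"},"hand":{"type":"number"}}}},"newtons":{"type":"number"}},"required":["motion"]}

```bash
mkdir -p pics; cat > h.py <<'E'
import numpy as np, cv2
from cell import *
def snap(n,f=None):
    im=get_image(n)
    if f: cv2.imwrite('pics/'+f,im)
    return im
def ray(cm,u,v):
    K=np.array(cm['camera_matrix']);T=np.array(cm['T'])
    d=np.linalg.inv(K)@[u,v,1]; d=T[:3,:3]@np.array([d[0],-d[1],-d[2]])
    return T[:3,3],d
def at(cm,u,v,z):
    o,d=ray(cm,u,v); return o+d*(z-o[2])/d[2]
def proj(cm,p):
    K=np.array(cm['camera_matrix']);T=np.array(cm['T'])
    c=T[:3,:3].T@(np.array(p)-T[:3,3]); q=K@[c[0],-c[1],-c[2]]; return q[:2]/q[2]
E
python3 - <<'E'
from h import *
s=observe();print(s)
for n in('scene','top'):
    snap(n,n+'1.png'); cm=camera_model(n); print(n,{k:np.round(v,3).tolist() if not isinstance(v,str) else v for k,v in cm.items()})
    for q in ['dropper_bottle','large_jar','small_jar','sanding_block','eraser','ring_left','pewter_pot','cork_mat']:
        print(q,[(np.round(r['rect']).tolist(),round(r['p'],2)) for r in recognise(q,n)][:5])
E
```

```text
{'clock': 0.0, 'joints': array([ 1.16640093,  0.43519848,  0.02499982,  1.57411215, -0.01159585,
        1.13400972, -0.07511212]), 'dq': array([-1.68758644e-04,  4.04790135e-05,  2.81459774e-04, -2.31584082e-04,
        1.75298450e-03, -4.75237318e-04,  1.49985602e-04]), 'joint_efforts': array([ 8.09691096e-05, -6.67850733e+01,  9.86046642e-01, -3.14458358e+01,
       -6.03293977e-02,  4.28279070e-02,  1.82366707e-04]), 'position': array([ 0.18554424, -0.59627553,  0.2259547 ]), 'ee_rot': array([-3.10440218e+00, -4.71869122e-01,  6.16846214e-04]), 'force': array([ 0.02723173, -0.21674405, -0.25666581]), 'ft_torque': array([0.02705509, 0.01523897, 0.01203718]), 'gripper_force': 0.0, 'width': 0.996207452815085}
scene {'camera_matrix': [[419.401, 0.0, 314.157], [0.0, 419.401, 198.835], [0.0, 0.0, 1.0]], 'T': [[1.0, 0.022, -0.007, 0.426], [-0.016, 0.432, -0.902, -0.991], [-0.017, 0.902, 0.432, 0.531], [0.0, 0.0, 0.0, 1.0]]}
dropper_bottle [([304.0, 185.0, 316.0, 224.0], 0.84)]
large_jar [([321.0, 133.0, 335.0, 162.0], 0.84), ([256.0, 158.0, 274.0, 187.0], 0.77), ([294.0, 166.0, 316.0, 1
[... 444 characters left out ...]
64, 195.288], [0.0, 0.0, 1.0]], 'T': [[-0.025, 0.997, -0.07, 0.344], [-1.0, -0.025, -0.002, 0.041], [-0.003, 0.07, 0.998, 1.391], [0.0, 0.0, 0.0, 1.0]]}
dropper_bottle [([336.0, 195.0, 350.0, 206.0], 0.5)]
large_jar [([253.0, 241.0, 278.0, 259.0], 0.62), ([277.0, 200.0, 300.0, 218.0], 0.6), ([190.0, 174.0, 215.0, 193.0], 0.59)]
small_jar [([384.0, 199.0, 402.0, 213.0], 0.58)]
sanding_block [([215.0, 201.0, 245.0, 220.0], 0.87)]
eraser [([418.0, 225.0, 433.0, 236.0], 0.47)]
ring_left [([285.0, 144.0, 381.0, 174.0], 0.83)]
pewter_pot [([412.0, 119.0, 450.0, 155.0], 0.68), ([287.0, 146.0, 377.0, 170.0], 0.68), ([276.0, 198.0, 298.0, 216.0], 0.62)]
cork_mat [([231.0, 126.0, 266.0, 161.0], 0.85)]
```

```bash
python3 - <<'E'
import cv2
a=cv2.imread('pics/top1.png')[100:280,170:470];cv2.imwrite('pics/topc.png',cv2.resize(a,(800,480),interpolation=cv2.INTER_CUBIC))
a=cv2.imread('pics/scene1.png')[120:320,230:450];cv2.imwrite('pics/scenec.png',cv2.resize(a,(660,600),interpolation=cv2.INTER_CUBIC))
E
```

```text
(no output)
```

View pics/topc.png

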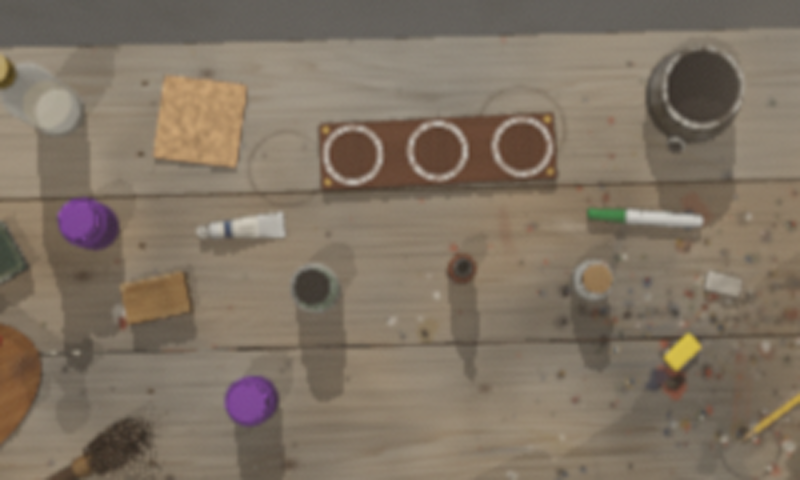

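View pics/scenec.png

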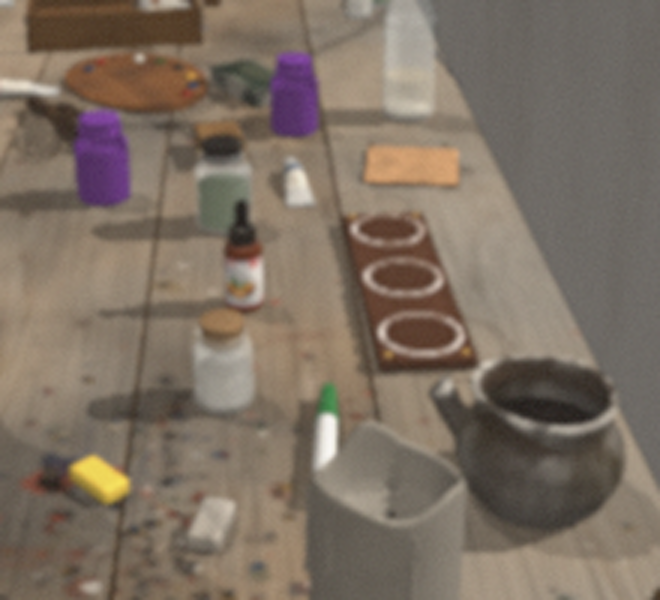

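Top view: pot to the right (−y), so the dropper goes to the right ring and the small jar to the left ring. Large-jar candidates are the green one at (288,208), wanted, and the purple ones at (203,184) and (264,250). Eraser candidates are the grey one at (441,206), wanted, and the yellow one at (426,231).

```bash
python3 - <<'E'
from h import *
cm=camera_model('top'); im=cv2.imread('pics/top1.png')
def P(cx,cy,z): return np.round(at(cm,cx/2.6667+170,cy/2.6667+100,z),4)
for n,c in dict(ringL=(353,154,.012),ringM=(437,150,.012),ringR=(522,147,.012),mat=(201,121,.005),block=(156,298,.027),large=(312,286,.089),dropper=(462,266,.102),small=(597,278,.071),eraser=(724,284,.012),yellow=(683,352,.012),purpleA=(250,401,.089),purpleB=(86,222,.089),pot=(700,92,.085),tube=(243,226,.01),marker=(645,217,.01),bottletop=(2,70,.18),bottlebase=(55,110,.05)).items(): print(n,P(*c))
print('mat corners',[P(*c,.005)[:2] for c in((165,76),(246,84),(238,167),(154,156))])
print('block corners',[P(*c,.027)[:2] for c in((122,285),(185,272),(190,311),(127,324))])
print('eraser corners',[P(*c,.012)[:2] for c in((710,272),(743,278),(737,297),(705,290))])
print('wrist',np.round(camera_model('wrist')['T'],3),camera_model('wrist')['camera_matrix'])
cs=camera_model('scene')
for p in [(.6,.0,.012)]:print(proj(cs,p))
# scene check: base centres by pixel (crop660/3)
for n,c in dict(large=(224,222),dropper=(244,303),small=(224,402)).items(): print(n,at(cs,c[0]/3+230,c[1]/3+120,0)[:2])
E
```

```text
ringL [0.5616 0.0999 0.012 ]
ringM [0.5638 0.0008 0.012 ]
ringR [ 0.5648 -0.0995  0.012 ]
mat [0.6068 0.28   0.005 ]
block [0.397  0.3309 0.027 ]
large [0.4035 0.1451 0.089 ]
dropper [ 0.4207 -0.0205  0.102 ]
small [ 0.4053 -0.1727  0.071 ]
eraser [ 0.3973 -0.3304  0.012 ]
yellow [ 0.3193 -0.2792  0.012 ]
purpleA [0.279  0.2156 0.089 ]
purpleB [0.4809 0.3946 0.089 ]
pot [ 0.6102 -0.2933  0.085 ]
tube [0.4798 0.2313 0.01  ]
marker [ 0.4785 -0.2416  0.01  ]
bottletop [0.6327 0.4565 0.18  ]
bottlebase [0.6154 0.4401 0.05  ]
mat corners [array([0.6621, 0.3222]), array([0.65  , 0.2258]), array([0.5506, 0.2368]), array([0.5663, 0.3363])]
block corners [array([0.413 , 0.3701]), array([0.4263, 0.297 ]), array([0.381 , 0.2917]), array([0.3678, 0.3647])]
eraser corners [array([ 0.4117, -0.3146]), array([ 0.4038, -0.3529]), array([ 0.3817, -0.3449]), array([ 0.3908, -0.3079])]
wrist [[ 0.297  0.908  0.296  0.266]
 [-0.955  0.283  0.092 -0.572]
 [-0.    -0.31   0.951  0.385]
 [ 0.     0.     0.     1.   ]] [[351.08473496   0.         319.03801233]
 [  0.         351.08473496 197.86782345]
 [  0.           0.           1.        ]]
[376.99927127 212.20096477]
large [0.40597105 0.15098562]
dropper [ 0.42438318 -0.01878906]
small [ 0.4075746  -0.17609535]
```

>>> apply_moves(motion=[{"x":5,"y":5,"yaw":8,"hand":1},{"x":8,"y":10,"yaw":16},{"x":12,"y":16,"yaw":24},{"x":16,"y":22,"yaw":32},{"x":20,"y":28,"yaw":40},{"x":23,"y":34,"yaw":48},{"x":23.6,"y":40,"yaw":56},{"x":23.6,"y":46,"yaw":64},{"x":23.6,"y":50,"yaw":72.7},{"x":23.6,"y":50,"yaw":72.7}])

```text
schema error: expected keys x, y, z, yaw, hand
```

>>> apply_moves(motion=[{"x":5,"y":5,"z":0,"yaw":8,"hand":1},{"x":8,"y":10,"z":0,"yaw":16,"hand":1},{"x":12,"y":16,"z":0,"yaw":24,"hand":1},{"x":16,"y":22,"z":0,"yaw":32,"hand":1},{"x":20,"y":28,"z":0,"yaw":40,"hand":1},{"x":23,"y":34,"z":0,"yaw":48,"hand":1},{"x":23.6,"y":40,"z":0,"yaw":56,"hand":1},{"x":23.6,"y":46,"z":0,"yaw":64,"hand":1},{"x":23.6,"y":50,"z":0,"yaw":72.7,"hand":1},{"x":23.6,"y":50,"z":0,"yaw":72.7,"hand":1}], newtons=15)

```text
clock: 2.15
position: [0.4219, -0.0924, 0.2273]
ee_rot: [2.212, 2.231, 0.002]
force: [-0.1, -0.7, 0.3]
width: 0.997
gripper_force: 0.0
```

```bash
cat >> h.py <<'E'
def look(f):
    s=observe(); cm=camera_model('wrist'); im=snap('wrist',f); return s,cm,im
E
python3 - <<'E'
from h import *
s,cm,im=look('w1.png'); print(s['position'],np.round(cm['T'],3).tolist())
for q in ['dropper_bottle','large_jar','small_jar','ring_left','ring_middle']:
    for r in silhouettes(q,'wrist')[:3]:
        m=r['mask'];ys,xs=np.nonzero(m);print(q,round(r['p'],2),np.round(r['rect']),xs.mean().round(1),ys.mean().round(1))
for n,p in dict(dbase=(.422,-.02,0),dtop=(.422,-.02,.102),ringM=(.5638,.0008,.012),ringL=(.5616,.0999,.012),lj=(.404,.146,.089)).items():print(n,proj(cm,p))
E
```

```text
[ 0.42193551 -0.0924319   0.22725242] [[1.0, -0.008, -0.004, 0.421], [0.009, 0.951, 0.309, -0.008], [0.001, -0.309, 0.951, 0.386], [0.0, 0.0, 0.0, 1.0]]
small_jar 0.94 [283. 211. 326. 274.] 304.6 241.4
ring_left 0.78 [410.   0. 509. 206.] 458.3 99.3
ring_middle 0.7 [411.   1. 510. 208.] 458.3 99.5
dbase [319.88821772  95.67582037]
dtop [320.31524147  99.89174218]
ringM [461.14497319  75.80056044]
ringL [473.19107891 -38.45574429]
lj [ 295.70926214 -159.17221604]
```

View pics/w1.png

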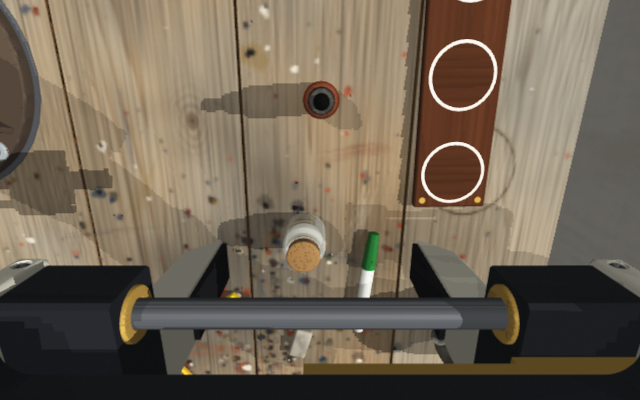

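Wrist view: dropper (321,100), right ring (453,173), middle ring (463,75), small jar's cork (304,255). The gripper body is long along the closing line, as assumed.

```bash
python3 - <<'E'
from h import *
cm=camera_model('wrist'); im=cv2.imread('pics/w1.png')
# white ring ellipses
m=((im.min(2)>190)*255).astype(np.uint8); m[:,:405]=0;m[:,515:]=0;m[215:]=0
for c in cv2.findContours(m,cv2.RETR_EXTERNAL,cv2.CHAIN_APPROX_NONE)[0]:
    if len(c)>80: e=cv2.fitEllipse(c);print('ring',np.round(e[0],1),np.round(e[1],1),at(cm,*e[0],.012).round(4))
for n,u,v,z in [('drop top',321,100,.1),('bulb',321,102,.102),('small cork',304,255,.071)]: print(n,at(cm,u,v,z).round(4))
E
```

```text
ring [452.3 171.8] [56.7 64.4] [ 0.5664 -0.1058  0.012 ]
ring [462.6  74.7] [64.  73.6] [ 0.5653 -0.0059  0.012 ]
drop top [ 0.423  -0.0262  0.1   ]
bulb [ 0.423  -0.0276  0.102 ]
small cork [ 0.4061 -0.1757  0.071 ]
```

>>> apply_moves(motion=[{"x":0,"y":4,"z":0,"yaw":-0.5,"hand":1},{"x":0,"y":6.9,"z":-3,"yaw":-0.5,"hand":1},{"x":0,"y":6.9,"z":-6,"yaw":-0.5,"hand":1},{"x":0,"y":6.9,"z":-6,"yaw":-0.5,"hand":1}])

```text
clock: 2.95
position: [0.4204, -0.0287, 0.1653]
ee_rot: [-2.231, -2.208, 0.004]
force: [0.1, -0.8, 0.5]
width: 1.003
gripper_force: 0.0
```

```bash
python3 - <<'E'
from h import *
for i in range(3):
    s,cm,im=look('w2.png' if i==0 else None); print(s['clock'],s['position'].round(4),s['ee_rot'].round(3),s['dq'].round(3))
E
```

```text
2.95 [ 0.4204 -0.0287  0.1653] [-2.231 -2.208  0.004] [ 0.014 -0.031 -0.004 -0.049 -0.02   0.04   0.021]
3.0 [ 0.4213 -0.0287  0.1665] [-2.232e+00 -2.209e+00  2.000e-03] [ 0.005 -0.025 -0.006 -0.03  -0.007  0.01   0.005]
3.05 [ 0.4221 -0.0286  0.1672] [-2.233 -2.209  0.   ] [ 0.002 -0.015 -0.007 -0.013 -0.001 -0.003 -0.001]
```

View pics/w2.png

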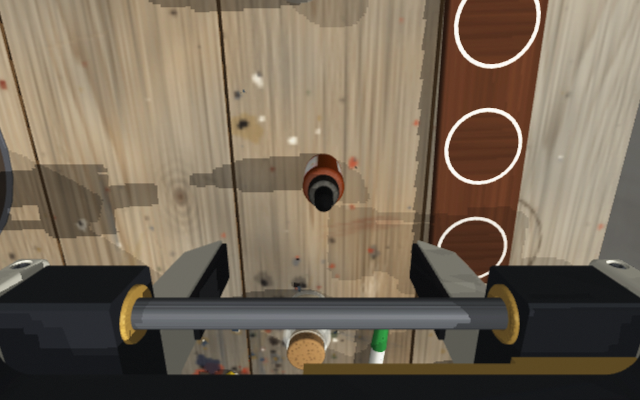

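```bash
cat >> h.py <<'E'
def rings(im,cm,z=.012):
    g=((im.min(2)>200)*255).astype(np.uint8); g[250:]=0
    for c in cv2.findContours(g,cv2.RETR_EXTERNAL,cv2.CHAIN_APPROX_NONE)[0]:
        if len(c)>120:
            e=cv2.fitEllipse(c); print('ring',np.round(e[0],1),np.round(e[1],1),at(cm,*e[0],z).round(4))
E
python3 - <<'E'
from h import *
s,cm,im=look('w3.png'); rings(im,cm); print(s['position'])
for z in (0,.065,.102): print(proj(cm,(.422,-.0205,z)),proj(cm,(.422,-.027,z)))
E
```

```text
ring [467.3 246.8] [58.2 68.4] [ 0.5675 -0.0985  0.012 ]
ring [478.1 145.1] [69.4 80. ] [0.5652 0.0019 0.012 ]
ring [491.3  22. ] [77.5 91.7] [0.5629 0.1018 0.012 ]
[ 0.42244042 -0.02855772  0.16764713]
[318.72114069 168.13923991] [318.79400121 174.7843835 ]
[318.73109753 187.37962955] [318.8203368  195.38379924]
[318.73908934 202.82284511] [318.84142309 211.87726853]
```

>>> apply_moves(motion=[{"x":0,"y":0.8,"z":-1,"yaw":0,"hand":1},{"x":0,"y":0.8,"z":-1,"yaw":0,"hand":1},{"x":0,"y":0.8,"z":-6,"yaw":0,"hand":1},{"x":0,"y":0.8,"z":-11,"yaw":0,"hand":1},{"x":0,"y":0.8,"z":-12.6,"yaw":0,"hand":1},{"x":0,"y":0.8,"z":-12.6,"yaw":0,"hand":1},{"x":0,"y":0.8,"z":-12.6,"yaw":0,"hand":-0.6},{"x":0,"y":0.8,"z":-12.6,"yaw":0,"hand":-0.6},{"x":0,"y":0.8,"z":-12.6,"yaw":0,"hand":-0.6},{"x":0,"y":0.8,"z":-12.6,"yaw":0,"hand":-0.6}], newtons=12)

```text
clock: 4.4
position: [0.422, -0.0199, 0.0411]
ee_rot: [2.231, 2.211, 0.001]
force: [-0.8, 0.3, -0.1]
width: 0.615
gripper_force: 0.0
```

>>> apply_moves(motion=[{"x":0,"y":0,"z":0,"yaw":0,"hand":-0.6},{"x":0,"y":0,"z":0,"yaw":0,"hand":-0.6},{"x":0,"y":0,"z":0,"yaw":0,"hand":-0.6},{"x":0,"y":0,"z":0,"yaw":0,"hand":-0.6},{"x":0,"y":0,"z":2,"yaw":0,"hand":-0.6},{"x":0,"y":0,"z":6,"yaw":0,"hand":-0.6}])

```text
clock: 5.15
position: [0.4204, -0.0197, 0.1004]
ee_rot: [-2.229, -2.21, 0.004]
force: [1.1, -1.4, -0.8]
width: 0.349
gripper_force: 12.0
```

>>> apply_moves(motion=[{"x":4,"y":-2,"z":0,"yaw":0,"hand":-0.6},{"x":9,"y":-5,"z":0,"yaw":0,"hand":-0.6},{"x":13,"y":-7,"z":0,"yaw":0,"hand":-0.6},{"x":14.4,"y":-7.9,"z":0,"yaw":0,"hand":-0.6},{"x":14.4,"y":-7.9,"z":-1,"yaw":0,"hand":-0.6},{"x":14.4,"y":-7.9,"z":-3,"yaw":0,"hand":-0.6},{"x":14.4,"y":-7.9,"z":-4.2,"yaw":0,"hand":-0.6},{"x":14.4,"y":-7.9,"z":-4.8,"yaw":0,"hand":-0.6},{"x":14.4,"y":-7.9,"z":-4.8,"yaw":0,"hand":-0.6},{"x":14.4,"y":-7.9,"z":-4.8,"yaw":0,"hand":-0.6}])

```text
clock: 6.4
position: [0.5657, -0.0986, 0.053]
ee_rot: [2.231, 2.212, 0.0]
force: [-0.4, 0.2, -0.2]
width: 0.348
gripper_force: 12.0
```

>>> apply_moves(motion=[{"x":0,"y":0,"z":0,"yaw":0,"hand":-0.6},{"x":0,"y":0,"z":0,"yaw":0,"hand":0.2},{"x":0,"y":0,"z":0,"yaw":0,"hand":0.2},{"x":0,"y":0,"z":0,"yaw":0,"hand":0.2},{"x":0,"y":0,"z":0,"yaw":0,"hand":0.2},{"x":0,"y":0,"z":3,"yaw":0,"hand":0.2},{"x":0,"y":0,"z":9,"yaw":0,"hand":1},{"x":0,"y":0,"z":14,"yaw":0,"hand":1}])

```text
clock: 7.4
position: [0.5658, -0.0986, 0.1947]
ee_rot: [2.231, 2.212, 0.001]
force: [1.1, 0.5, -0.8]
width: 0.767
gripper_force: 0.0
```

>>> apply_moves(motion=[{"x":-4,"y":4,"z":1,"yaw":0,"hand":1},{"x":-8,"y":8,"z":2,"yaw":0,"hand":1},{"x":-12,"y":12,"z":3,"yaw":0,"hand":1},{"x":-16.2,"y":16,"z":3,"yaw":0,"hand":1},{"x":-16.2,"y":17.3,"z":3,"yaw":0,"hand":1},{"x":-16.2,"y":17.3,"z":3,"yaw":0,"hand":1},{"x":-16.2,"y":17.3,"z":3,"yaw":0,"hand":1},{"x":-16.2,"y":17.3,"z":3,"yaw":0,"hand":1}])

```text
clock: 8.4
position: [0.4043, 0.0733, 0.2225]
ee_rot: [-2.233, -2.209, 0.0]
force: [0.3, -1.3, 0.2]
width: 1.001
gripper_force: 0.0
```

```bash
python3 - <<'E'
from h import *
get_image('wrist');get_image('wrist')
s,cm,im=look('w4.png'); print(s['position']); rings(im,cm)
for p in [(.404,.1451,.089),(.404,.1451,0),(.397,.331,.027)]: print(proj(cm,p))
for q in ['large_jar','sanding_block','cork_mat']:
    for r in silhouettes(q,'wrist')[:3]: print(q,round(r['p'],2),np.round(r['rect']))
E
```

```text
[0.40408129 0.07358367 0.22251183]
ring [462.1 227.2] [51.3 59.5] [0.5652 0.0014 0.012 ]
ring [471.  138.6] [59.5 68.2] [0.5629 0.1018 0.012 ]
ring [399.9  29.7] [26.9 53.9] [0.4821 0.2063 0.012 ]
[318.6656796  100.56830563]
[318.80367589  96.65815016]
[ 307.71996171 -142.013268  ]
large_jar 0.84 [121.   1. 221.  49.]
large_jar 0.71 [287.  63. 356. 134.]
sanding_block 0.16 [425.  98. 510. 280.]
cork_mat 0.5 [532.   0. 578.   6.]
```

View pics/w4.png

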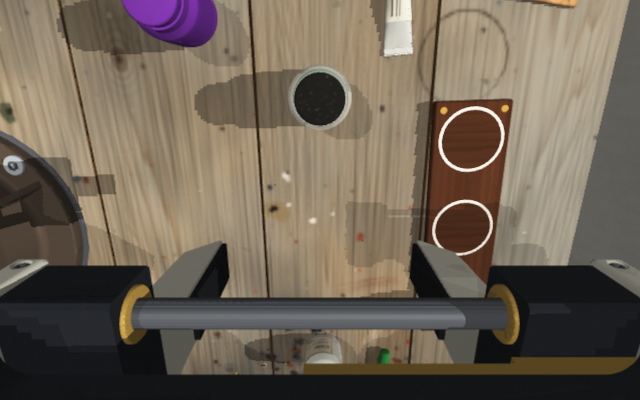

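Wrist view: the black stopper is at (319,99), green-jar position confirmed. The purple jar is at (170,20), clear of the fingers.

>>> apply_moves(motion=[{"x":0,"y":4,"z":0,"yaw":0,"hand":1},{"x":0,"y":7.2,"z":-2,"yaw":0,"hand":1},{"x":0,"y":7.2,"z":-5,"yaw":0,"hand":1},{"x":0,"y":7.2,"z":-10,"yaw":0,"hand":1},{"x":0,"y":7.2,"z":-15,"yaw":0,"hand":1},{"x":0,"y":7.2,"z":-18,"yaw":0,"hand":1},{"x":0,"y":7.2,"z":-19,"yaw":0,"hand":1},{"x":0,"y":7.2,"z":-19,"yaw":0,"hand":1},{"x":0,"y":7.2,"z":-19,"yaw":0,"hand":-0.2},{"x":0,"y":7.2,"z":-19,"yaw":0,"hand":-0.2}], newtons=15)

```text
clock: 9.95
position: [0.4046, 0.1464, 0.0338]
ee_rot: [2.231, 2.21, 0.003]
force: [-0.1, 1.1, -0.2]
width: 0.834
gripper_force: 0.0
```

>>> apply_moves(motion=[{"x":0,"y":0,"z":0,"yaw":0,"hand":-0.2},{"x":0,"y":0,"z":0,"yaw":0,"hand":-0.2},{"x":0,"y":0,"z":0,"yaw":0,"hand":-0.2},{"x":0,"y":0,"z":0,"yaw":0,"hand":-0.2}])

```text
clock: 10.45
position: [0.4042, 0.1463, 0.033]
ee_rot: [2.231, 2.211, 0.001]
force: [0.6, -1.0, 6.3]
width: 0.6
gripper_force: 15.0
```

>>> apply_moves(motion=[{"x":0,"y":0,"z":2,"yaw":0,"hand":-0.2},{"x":2,"y":-1,"z":6,"yaw":0,"hand":-0.2},{"x":6,"y":-5,"z":7,"yaw":0,"hand":-0.2},{"x":10,"y":-9,"z":7,"yaw":0,"hand":-0.2},{"x":14,"y":-13,"z":7,"yaw":0,"hand":-0.2},{"x":16.1,"y":-14.4,"z":6,"yaw":0,"hand":-0.2},{"x":16.1,"y":-14.4,"z":4,"yaw":0,"hand":-0.2},{"x":16.1,"y":-14.4,"z":2,"yaw":0,"hand":-0.2},{"x":16.1,"y":-14.4,"z":1.3,"yaw":0,"hand":-0.2},{"x":16.1,"y":-14.4,"z":1.2,"yaw":0,"hand":-0.2}])

```text
clock: 11.7
position: [0.5642, 0.0024, 0.0445]
ee_rot: [-2.23, -2.211, 0.001]
force: [0.2, 0.2, -2.2]
width: 0.596
gripper_force: 15.0
```

>>> apply_moves(motion=[{"x":0,"y":0,"z":0,"yaw":0,"hand":-0.2},{"x":0,"y":0,"z":0,"yaw":0,"hand":-0.2},{"x":0,"y":0,"z":0,"yaw":0,"hand":0.6},{"x":0,"y":0,"z":0,"yaw":0,"hand":0.6},{"x":0,"y":0,"z":0,"yaw":0,"hand":0.6},{"x":0,"y":0,"z":2,"yaw":0,"hand":0.6},{"x":0,"y":0,"z":7,"yaw":0,"hand":1},{"x":0,"y":0,"z":12,"yaw":0,"hand":1},{"x":0,"y":0,"z":17,"yaw":0,"hand":1}])

```text
clock: 12.82
position: [0.5645, 0.0023, 0.2164]
ee_rot: [-2.231, -2.212, -0.0]
force: [0.3, 0.2, 0.2]
width: 0.996
gripper_force: 0.0
```

>>> apply_moves(motion=[{"x":-4,"y":-5,"z":1,"yaw":0,"hand":1},{"x":-7,"y":-10,"z":1,"yaw":0,"hand":1},{"x":-10,"y":-15,"z":1,"yaw":0,"hand":1},{"x":-13,"y":-20,"z":1,"yaw":0,"hand":1},{"x":-15.9,"y":-24.7,"z":1,"yaw":0,"hand":1},{"x":-15.9,"y":-24.7,"z":1,"yaw":0,"hand":1},{"x":-15.9,"y":-24.7,"z":1,"yaw":0,"hand":1},{"x":-15.9,"y":-24.7,"z":1,"yaw":0,"hand":1}])

```text
clock: 13.82
position: [0.4066, -0.2434, 0.2248]
ee_rot: [2.228, 2.214, 0.001]
force: [-0.9, 0.9, 0.6]
width: 1.0
gripper_force: 0.0
```

```bash
python3 - <<'E'
from h import *
get_image('wrist');get_image('wrist')
s,cm,im=look('w5.png'); print(s['position'])
for p in [(.4055,-.174,.071),(.4055,-.174,0),(.566,-.099,.102+.012),(.397,-.33,.012)]: print(proj(cm,p))
E
```

```text
[ 0.40648428 -0.24358668  0.22478665]
[317.8324655  101.81433919]
[318.03798395  98.49363954]
[554.63625727 -11.6522353 ]
[311.60734295 239.1576662 ]
```

View pics/w5.png

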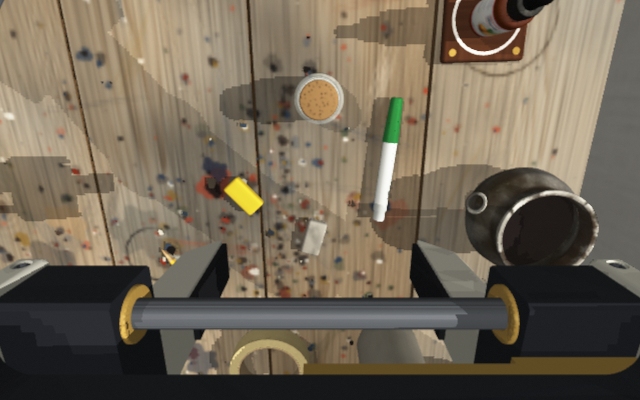

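>>> apply_moves(motion=[{"x":0,"y":4,"z":0,"yaw":0,"hand":1},{"x":0,"y":7.1,"z":-2,"yaw":0,"hand":1},{"x":0,"y":7.1,"z":-7,"yaw":0,"hand":1},{"x":0,"y":7.1,"z":-12,"yaw":0,"hand":1},{"x":0,"y":7.1,"z":-17,"yaw":0,"hand":1},{"x":0,"y":7.1,"z":-20,"yaw":0,"hand":1},{"x":0,"y":7.1,"z":-21,"yaw":0,"hand":1},{"x":0,"y":7.1,"z":-21,"yaw":0,"hand":1},{"x":0,"y":7.1,"z":-21,"yaw":0,"hand":-0.4},{"x":0,"y":7.1,"z":-21,"yaw":0,"hand":-0.4}], newtons=15)

```text
clock: 15.22
position: [0.4065, -0.1741, 0.0158]
ee_rot: [2.23, 2.21, 0.001]
force: [-0.1, -0.1, -0.8]
width: 0.832
gripper_force: 0.0
```

>>> apply_moves(motion=[{"x":0,"y":0,"z":0,"yaw":0,"hand":-0.4},{"x":0,"y":0,"z":0,"yaw":0,"hand":-0.4},{"x":0,"y":0,"z":0,"yaw":0,"hand":-0.4},{"x":0,"y":0,"z":0,"yaw":0,"hand":-0.4},{"x":0,"y":0,"z":0,"yaw":0,"hand":-0.4}])

```text
clock: 15.85
position: [0.4059, -0.1738, 0.0148]
ee_rot: [2.231, 2.211, 0.0]
force: [-0.3, 0.0, 3.8]
width: 0.483
gripper_force: 15.0
```

```bash
python3 - <<'E'
from h import *
cm=camera_model('wrist');cm['T']=np.array(cm['T']);s=observe();print(s['position'])
cm['T'][:3,3]+=np.array([.40648,-.24359,.22479])-s['position']
print([at(cm,u,v,.012)[:2].round(4) for u,v in((309,220),(327,223),(321,256),(302,252),(314.5,238))])
E
```

```text
[ 0.40589155 -0.17380149  0.01483421]
[array([ 0.3942, -0.3063]), array([ 0.4146, -0.3101]), array([ 0.4075, -0.3518]), array([ 0.3853, -0.3464]), array([ 0.4001, -0.3286])]
```

>>> apply_moves(motion=[{"x":0,"y":0,"z":2,"yaw":0,"hand":-0.4},{"x":0,"y":2,"z":6,"yaw":0,"hand":-0.4},{"x":0,"y":7,"z":8,"yaw":0,"hand":-0.4},{"x":0,"y":12,"z":8,"yaw":0,"hand":-0.4},{"x":0,"y":17,"z":8,"yaw":0,"hand":-0.4},{"x":0,"y":22,"z":8,"yaw":0,"hand":-0.4},{"x":2,"y":26,"z":8,"yaw":0,"hand":-0.4},{"x":6,"y":27.4,"z":8,"yaw":0,"hand":-0.4},{"x":11,"y":27.4,"z":8,"yaw":0,"hand":-0.4},{"x":15.7,"y":27.4,"z":8,"yaw":0,"hand":-0.4}])

```text
clock: 17.1
position: [0.5639, 0.1004, 0.0943]
ee_rot: [-2.23, -2.212, 0.001]
force: [0.8, 1.0, -1.3]
width: 0.486
gripper_force: 15.0
```

>>> apply_moves(motion=[{"x":0,"y":0,"z":-2,"yaw":0,"hand":-0.4},{"x":0,"y":0,"z":-4.5,"yaw":0,"hand":-0.4},{"x":0,"y":0,"z":-6.3,"yaw":0,"hand":-0.4},{"x":0,"y":0,"z":-6.8,"yaw":0,"hand":-0.4},{"x":0,"y":0,"z":-6.8,"yaw":0,"hand":-0.4},{"x":0,"y":0,"z":-6.8,"yaw":0,"hand":-0.4}])

```text
clock: 17.85
position: [0.563, 0.1003, 0.027]
ee_rot: [2.231, 2.211, 0.001]
force: [-0.5, 0.3, -1.5]
width: 0.49
gripper_force: 15.0
```

>>> apply_moves(motion=[{"x":0,"y":0,"z":0,"yaw":0,"hand":0.4},{"x":0,"y":0,"z":0,"yaw":0,"hand":0.4},{"x":0,"y":0,"z":0,"yaw":0,"hand":0.4},{"x":0,"y":0,"z":0,"yaw":0,"hand":0.4},{"x":0,"y":0,"z":3,"yaw":0,"hand":0.4},{"x":0,"y":0,"z":9,"yaw":0,"hand":1},{"x":0,"y":0,"z":14,"yaw":0,"hand":1},{"x":-4,"y":4,"z":19,"yaw":0,"hand":1},{"x":-8,"y":8,"z":19,"yaw":0,"hand":1},{"x":-12,"y":12,"z":19,"yaw":0,"hand":1}])

```text
clock: 19.1
position: [0.4419, 0.2217, 0.218]
ee_rot: [2.231, 2.21, 0.004]
force: [0.1, 1.4, -0.3]
width: 1.004
gripper_force: 0.0
```

>>> apply_moves(motion=[{"x":-4.6,"y":4,"z":0,"yaw":0,"hand":1},{"x":-4.6,"y":4,"z":0,"yaw":0,"hand":1},{"x":-4.6,"y":4,"z":0,"yaw":0,"hand":1},{"x":-4.6,"y":4,"z":0,"yaw":0,"hand":1}])

```text
clock: 19.6
position: [0.3978, 0.2591, 0.2165]
ee_rot: [2.234, 2.209, -0.001]
force: [0.2, 0.7, 0.6]
width: 1.002
gripper_force: 0.0
```

```bash
python3 - <<'E'
from h import *
get_image('wrist');get_image('wrist')
s,cm,im=look('w6.png'); print(s['position'])
print(proj(cm,(.397,.331,.027)),proj(cm,(.607,.28,.005)))
def inner(m):
    c=max(cv2.findContours(m.astype(np.uint8),0,2)[0],key=cv2.contourArea); return c
for q,z in [('sanding_block',.027),('cork_mat',.005)]:
    for r in silhouettes(q,'wrist')[:2]:
        c=inner(r['mask'])[:,0]; w=np.array([at(cm,u,v,z)[:2] for u,v in c],np.float32)
        print(q,round(r['p'],2),np.round(r['rect']),cv2.minAreaRect(w))
E
```

```text
[0.39764806 0.25928688 0.21652894]
[318.04615059  97.59169506] [517.65794154 144.75765156]
sanding_block 0.84 [287.  49. 350. 134.] ((0.39993613958358765, 0.3340315520763397), (0.048660486936569214, 0.0744531974196434), 10.4590482711792)
sanding_block 0.41 [418. 261. 491. 362.] ((0.5312620997428894, 0.04138711839914322), (0.02877979539334774, 0.04880658909678459), 0.8691490888595581)
cork_mat 0.84 [462.  88. 582. 192.] ((0.6084023714065552, 0.28297609090805054), (0.10131704807281494, 0.10196841508150101), 81.43537139892578)
cork_mat 0.65 [420. 264. 492. 362.] ((0.539298415184021, 0.021310415118932724), (0.050126414746046066, 0.028811480849981308), 89.28353118896484)
```

View pics/w6.png

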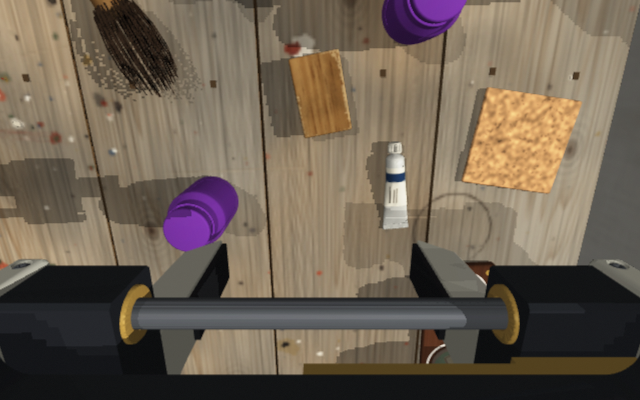

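>>> apply_moves(motion=[{"x":0.6,"y":4,"z":0,"yaw":6,"hand":1},{"x":0.6,"y":5,"z":-2,"yaw":11,"hand":1},{"x":0.6,"y":5,"z":-6,"yaw":11,"hand":1},{"x":0.6,"y":5,"z":-11,"yaw":11,"hand":1},{"x":0.6,"y":5,"z":-11,"yaw":11,"hand":1},{"x":0.6,"y":5,"z":-11,"yaw":11,"hand":1}], newtons=20)

```text
clock: 20.6
position: [0.4033, 0.3109, 0.1081]
ee_rot: [-2.009, -2.415, -0.002]
force: [0.4, 0.7, 0.2]
width: 0.997
gripper_force: 0.0
```

```bash
python3 - <<'E'
from h import *
get_image('wrist')
s,cm,im=look('w7.png'); print(s['position'],s['ee_rot'])
print(proj(cm,(.399,.333,.027)))
E
```

```text
[0.40362794 0.31124327 0.10862541] [2.00908198 2.41469905 0.00405761]
[318.52699476 176.7087765 ]
```

View pics/w7.png

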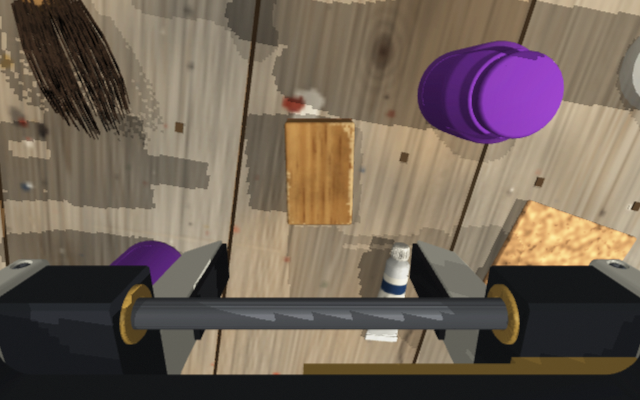

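The block is aligned with the fingers at (321,172); the purple stopper is at (517,93) and must be cleared.

```bash
python3 - <<'E'
from h import *
cm=camera_model('wrist')
R=np.array([[.982,.19],[-.19,.982]]); t=observe()['position'][:2]
for n,u,v,z in [('block',320.5,172.5,.027),('purple',517,93,.089),('pbottom',517,137,.089),('tube',400,248,.012),('b1',287,122,.027),('b2',353,121,.027),('b3',352,224,.027),('b4',289,226,.027)]:
    p=at(cm,u,v,z)[:2]; print(n,p.round(4),(R@(p-t)).round(4))
E
```

```text
block [0.4    0.3362] [0.0011 0.0252]
purple [0.4836 0.4076] [0.0967 0.0794]
pbottom [0.4911 0.3873] [0.1003 0.0581]
tube [0.4748 0.2831] [ 0.0644 -0.0412]
b1 [0.3715 0.3664] [-0.0212  0.0603]
b2 [0.4149 0.3751] [0.0231 0.0606]
b3 [0.43   0.3021] [ 0.024 -0.014]
b4 [0.3846 0.2922] [-0.0225 -0.0151]
```

>>> apply_moves(motion=[{"x":0,"y":0,"z":-4,"yaw":0,"hand":1},{"x":0,"y":0,"z":-8,"yaw":0,"hand":1},{"x":0,"y":0,"z":-10,"yaw":0,"hand":1},{"x":0,"y":0,"z":-10.2,"yaw":0,"hand":1},{"x":0,"y":0,"z":-10.2,"yaw":0,"hand":1},{"x":0,"y":0,"z":-10.2,"yaw":0,"hand":-0.4},{"x":0,"y":0,"z":-10.2,"yaw":0,"hand":-0.4},{"x":0,"y":0,"z":-10.2,"yaw":0,"hand":-0.4},{"x":0,"y":0,"z":-10.2,"yaw":0,"hand":-0.4},{"x":0,"y":0,"z":-10.2,"yaw":0,"hand":-0.4}])

```text
clock: 21.95
position: [0.4028, 0.3102, 0.0047]
ee_rot: [2.009, 2.415, 0.0]
force: [-0.4, 0.3, 0.8]
width: 0.522
gripper_force: 19.9
```

>>> apply_moves(motion=[{"x":0,"y":0,"z":0,"yaw":0,"hand":-0.4},{"x":0,"y":0,"z":0,"yaw":0,"hand":-0.4},{"x":0,"y":0,"z":0,"yaw":0,"hand":-0.4}])

```text
clock: 22.32
position: [0.4028, 0.3103, 0.0048]
ee_rot: [2.009, 2.415, 0.0]
force: [-0.6, 0.2, 0.9]
width: 0.521
gripper_force: 20.0
```

>>> apply_moves(motion=[{"x":0,"y":0,"z":3,"yaw":0,"hand":-0.4},{"x":0,"y":0,"z":8,"yaw":0,"hand":-0.4},{"x":0,"y":-1,"z":11,"yaw":8,"hand":-0.4},{"x":3,"y":-2,"z":11,"yaw":17,"hand":-0.4},{"x":6,"y":-3,"z":11,"yaw":26,"hand":-0.4},{"x":10,"y":-3.3,"z":11,"yaw":35,"hand":-0.4},{"x":14,"y":-3.3,"z":11,"yaw":44,"hand":-0.4},{"x":18,"y":-3.3,"z":11,"yaw":53,"hand":-0.4},{"x":22,"y":-3.3,"z":11,"yaw":62,"hand":-0.4},{"x":23,"y":-3.3,"z":11,"yaw":71,"hand":-0.4}])

```text
clock: 23.58
position: [0.6351, 0.2759, 0.1136]
ee_rot: [-0.23, -3.133, 0.001]
force: [-0.1, -0.1, -1.0]
width: 0.52
gripper_force: 20.0
```

>>> apply_moves(motion=[{"x":0,"y":0,"z":0,"yaw":0,"hand":-0.4},{"x":0,"y":0,"z":0,"yaw":0,"hand":-0.4},{"x":0,"y":0,"z":0,"yaw":0,"hand":-0.4}])

```text
clock: 23.95
position: [0.632, 0.2775, 0.115]
ee_rot: [0.235, 3.133, -0.0]
force: [0.6, -0.5, -0.8]
width: 0.519
gripper_force: 20.0
```

```bash
python3 - <<'E'
from h import *
get_image('wrist')
s,cm,im=look('w8.png'); print(s['position'],s['ee_rot'],2*np.degrees(np.arctan2(s['ee_rot'][1],s['ee_rot'][0])),s['joints'].round(2))
for r in silhouettes('cork_mat','wrist')[:2]: print(r['p'],r['rect'])
print(proj(cm,(.6075,.2815,.005)))
E
```

```text
[0.63218748 0.27746144 0.11509997] [ 2.34067379e-01  3.13246378e+00 -3.38853272e-04] 171.45324782966873 [ 0.02  0.82 -0.93  1.46  0.68  1.2   0.42]
0.88 [254.8, 102.0, 389.2, 222.5]
[319.46221135 164.27164813]
```

View pics/w8.png

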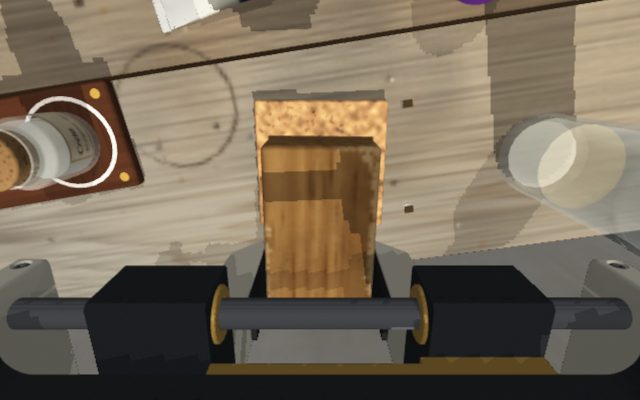

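```bash
python3 - <<'E'
from h import *
cm=camera_model('wrist'); print(at(cm,321,101,.005),at(cm,321,147,.137),at(cm,321,137,.11))
for z,u1,u2,v in((.005,255,387,150),(.137,262,383,150)):print(at(cm,u1,v,z)[1],at(cm,u2,v,z)[1])
E
```

```text
[0.56089593 0.28953414 0.005     ] [0.57188981 0.28719541 0.137     ] [0.57193457 0.2873347  0.11      ]
0.23398615669743883 0.3344397823365238
0.2642169769146099 0.3109892658884119
```

>>> apply_moves(motion=[{"x":0,"y":0,"z":-4,"yaw":0,"hand":-0.4},{"x":0,"y":0,"z":-8,"yaw":0,"hand":-0.4},{"x":0,"y":0,"z":-9.8,"yaw":0,"hand":-0.4},{"x":0,"y":0,"z":-10.4,"yaw":0,"hand":-0.4},{"x":0,"y":0,"z":-10.5,"yaw":0,"hand":-0.4},{"x":0,"y":0,"z":-10.5,"yaw":0,"hand":-0.4},{"x":0,"y":0,"z":-10.5,"yaw":0,"hand":-0.4}])

```text
clock: 24.98
position: [0.6333, 0.2775, 0.0108]
ee_rot: [0.233, 3.132, 0.001]
force: [0.0, -0.0, -0.8]
width: 0.521
gripper_force: 20.0
```

>>> apply_moves(motion=[{"x":0,"y":0,"z":0,"yaw":0,"hand":0.4},{"x":0,"y":0,"z":0,"yaw":0,"hand":0.4},{"x":0,"y":0,"z":0,"yaw":0,"hand":0.4},{"x":0,"y":0,"z":0,"yaw":0,"hand":0.4},{"x":0,"y":0,"z":4,"yaw":0,"hand":0.6},{"x":0,"y":0,"z":9,"yaw":0,"hand":1},{"x":0,"y":0,"z":14,"yaw":0,"hand":1},{"x":0,"y":0,"z":19,"yaw":0,"hand":1},{"x":0,"y":0,"z":19,"yaw":0,"hand":1},{"x":0,"y":0,"z":19,"yaw":0,"hand":1}])

```text
clock: 26.22
position: [0.6326, 0.2769, 0.1994]
ee_rot: [0.233, 3.133, -0.001]
force: [0.7, 0.9, -0.4]
width: 1.002
gripper_force: 0.0
```

```bash
python3 - <<'E'
from h import *
get_image('wrist')
s,cm,im=look('w9.png'); print(s['position'])
for q,z in [('sanding_block',.032),('cork_mat',.005),('small_jar',0)]:
    for r in silhouettes(q,'wrist')[:2]:
        c=max(cv2.findContours(r['mask'].astype(np.uint8),0,2)[0],key=cv2.contourArea)[:,0]; w=np.array([at(cm,u,v,z)[:2] for u,v in c],np.float32)
        print(q,round(r['p'],2),np.round(r['rect']),cv2.minAreaRect(w))
E
```

```text
[0.63241161 0.27660807 0.19851072]
sanding_block 0.56 [297. 108. 346. 188.] ((0.6076257228851318, 0.2819884419441223), (0.04760486260056496, 0.07601343840360641), 81.1436538696289)
cork_mat 0.92 [271.  96. 374. 195.] ((0.6087676286697388, 0.2825588881969452), (0.09948092699050903, 0.0988963320851326), 81.42938995361328)
small_jar 0.93 [ 63. 101. 152. 163.] ((0.5643957257270813, 0.07072433084249496), (0.09322169423103333, 0.0549861416220665), 89.18252563476562)
```

View pics/w9.png

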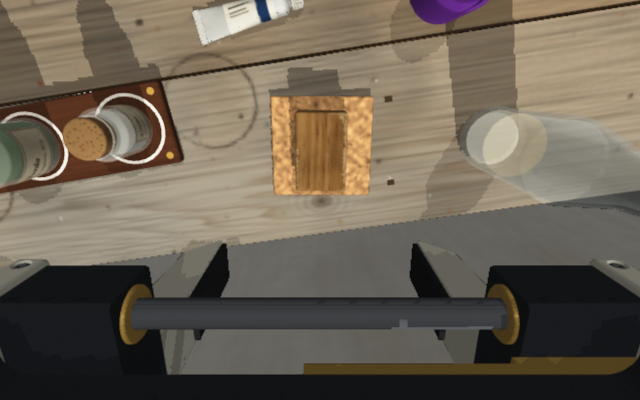

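The block is centred on the mat within about 1 mm. Next, the grey eraser.

>>> apply_moves(motion=[{"x":-4,"y":-3,"z":1,"yaw":-9,"hand":1},{"x":-8,"y":-7,"z":2,"yaw":-18,"hand":1},{"x":-12,"y":-12,"z":2,"yaw":-27,"hand":1},{"x":-16,"y":-17,"z":2,"yaw":-36,"hand":1},{"x":-20,"y":-22,"z":2,"yaw":-45,"hand":1},{"x":-22,"y":-28,"z":2,"yaw":-54,"hand":1},{"x":-23.2,"y":-34,"z":2,"yaw":-63,"hand":1},{"x":-23.2,"y":-40,"z":2,"yaw":-72,"hand":1},{"x":-23.2,"y":-46,"z":2,"yaw":-81,"hand":1},{"x":-23.2,"y":-52,"z":2,"yaw":-90,"hand":1}])

```text
clock: 27.72
position: [0.4002, -0.2448, 0.2197]
ee_rot: [2.386, 2.044, -0.0]
force: [2.0, 1.4, 0.1]
width: 1.001
gripper_force: 0.0
```

>>> apply_moves(motion=[{"x":-1,"y":-6,"z":-3,"yaw":-3,"hand":1},{"x":-1,"y":-10,"z":-8,"yaw":-3,"hand":1},{"x":-1,"y":-10,"z":-8,"yaw":-3,"hand":1},{"x":-1,"y":-10,"z":-8,"yaw":-3,"hand":1},{"x":-1,"y":-10,"z":-8,"yaw":-3,"hand":1}])

```text
clock: 28.35
position: [0.3918, -0.3417, 0.1409]
ee_rot: [2.43, 1.989, 0.001]
force: [1.0, -0.3, 0.6]
width: 0.997
gripper_force: 0.0
```

```bash
python3 - <<'E'
from h import *
get_image('wrist');get_image('wrist')
s,cm,im=look('w10.png'); print(s['position'],2*np.degrees(np.arctan2(s['ee_rot'][1],s['ee_rot'][0])))
print(proj(cm,(.4,-.329,.012)))
for r in silhouettes('eraser','wrist')[:3]:
        c=max(cv2.findContours(r['mask'].astype(np.uint8),0,2)[0],key=cv2.contourArea)[:,0]; w=np.array([at(cm,u,v,.010)[:2] for u,v in c],np.float32)
        print(round(r['p'],2),np.round(r['rect']),cv2.minAreaRect(w))
E
```

```text
[ 0.39168315 -0.3421056   0.14097346] 78.58608499914888
[325.91559771 171.02327596]
0.74 [192. 104. 248. 155.] ((0.3221856355667114, -0.2778819799423218), (0.023458803072571754, 0.04236650839447975), 41.1785774230957)
```

View pics/w10.png

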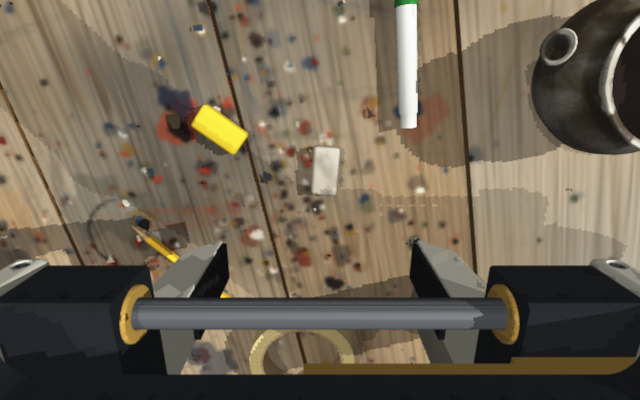

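>>> apply_moves(motion=[{"x":0.8,"y":1.3,"z":0,"yaw":-2,"hand":0.1},{"x":0.8,"y":1.3,"z":-4,"yaw":-2,"hand":0.1},{"x":0.8,"y":1.3,"z":-8,"yaw":-2,"hand":0.1},{"x":0.8,"y":1.3,"z":-11,"yaw":-2,"hand":0.1},{"x":0.8,"y":1.3,"z":-13,"yaw":-2,"hand":0.1},{"x":0.8,"y":1.3,"z":-13.7,"yaw":-2,"hand":0.1},{"x":0.8,"y":1.3,"z":-13.7,"yaw":-2,"hand":0.1},{"x":0.8,"y":1.3,"z":-13.7,"yaw":-2,"hand":-0.8},{"x":0.8,"y":1.3,"z":-13.7,"yaw":-2,"hand":-0.8},{"x":0.8,"y":1.3,"z":-13.7,"yaw":-2,"hand":-0.8}], newtons=10)

```text
clock: 29.8
position: [0.399, -0.33, 0.0032]
ee_rot: [2.467, 1.944, 0.0]
force: [0.5, -0.6, -0.2]
width: 0.276
gripper_force: 0.0
```

>>> apply_moves(motion=[{"x":0,"y":0,"z":0,"yaw":0,"hand":-0.8},{"x":0,"y":0,"z":0,"yaw":0,"hand":-0.8},{"x":0,"y":0,"z":0,"yaw":0,"hand":-0.8}])

```text
clock: 30.18
position: [0.3989, -0.33, 0.0031]
ee_rot: [2.467, 1.944, -0.0]
force: [-0.5, 0.6, 6.4]
width: 0.241
gripper_force: 9.9
```

>>> apply_moves(motion=[{"x":0,"y":0,"z":3,"yaw":0,"hand":-0.8},{"x":0,"y":0,"z":9,"yaw":0,"hand":-0.8},{"x":0,"y":3,"z":14,"yaw":5,"hand":-0.8},{"x":0,"y":8,"z":17,"yaw":14,"hand":-0.8},{"x":1,"y":14,"z":18,"yaw":23,"hand":-0.8},{"x":2,"y":20,"z":18,"yaw":32,"hand":-0.8},{"x":4,"y":26,"z":18,"yaw":41,"hand":-0.8},{"x":6,"y":32,"z":18,"yaw":50,"hand":-0.8},{"x":9,"y":37,"z":18,"yaw":59,"hand":-0.8},{"x":12,"y":42,"z":18,"yaw":68,"hand":-0.8}])

```text
clock: 31.42
position: [0.5194, 0.0918, 0.1827]
ee_rot: [0.951, 2.994, -0.001]
force: [0.8, -0.1, -0.2]
width: 0.241
gripper_force: 9.9
```

>>> apply_moves(motion=[{"x":3,"y":5,"z":0,"yaw":9,"hand":-0.8},{"x":6,"y":10,"z":0,"yaw":18,"hand":-0.8},{"x":8,"y":15,"z":0,"yaw":26.6,"hand":-0.8},{"x":9,"y":19.2,"z":0,"yaw":26.6,"hand":-0.8},{"x":9,"y":19.2,"z":-6,"yaw":26.6,"hand":-0.8},{"x":9,"y":19.2,"z":-9,"yaw":26.6,"hand":-0.8},{"x":9,"y":19.2,"z":-9,"yaw":26.6,"hand":-0.8},{"x":9,"y":19.2,"z":-9,"yaw":26.6,"hand":-0.8},{"x":9,"y":19.2,"z":-9,"yaw":26.6,"hand":-0.8}])

```text
clock: 32.55
position: [0.6096, 0.2829, 0.0948]
ee_rot: [0.245, 3.13, 0.003]
force: [0.2, -0.4, 0.3]
width: 0.241
gripper_force: 9.9
```

```bash
python3 - <<'E'
from h import *
get_image('wrist');get_image('wrist')
s,cm,im=look('w11.png'); p=s['position'];print(p,2*np.degrees(np.arctan2(s['ee_rot'][1],s['ee_rot'][0])))
print('block c',proj(cm,(.6078,.282,.032)))
E
```

```text
[0.60939056 0.28250811 0.09422671] 171.06519343373117
block c [317.73393067 214.15334034]
```

View pics/w11.png

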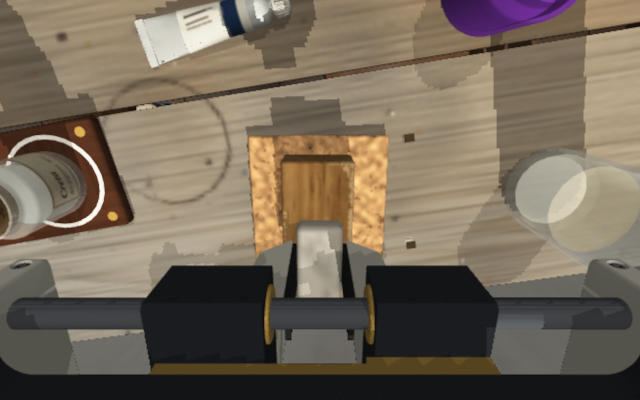

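```bash
python3 - <<'E'
from h import *
cm=camera_model('wrist');t=observe()['position'];a=np.radians(171.1)
for n,u,v,z in(('er',320,221.5,.103),('block far',317,157.5,.032),('el',298,230,.103),('er',342,230,.103)):
    p=at(cm,u,v,z);d=(p-t)[:2];print(n,p.round(4),d@[np.cos(a),np.sin(a)],d@[-np.sin(a),np.cos(a)])
E
```

```text
er [0.5847 0.2867 0.103 ] 0.024945718682526555 -0.0004079583311974079
block far [0.5695 0.2874 0.032 ] 0.04006694922518368 0.0012452355843969878
el [0.5872 0.2761 0.103 ] 0.02074155568872436 0.009719207126721734
er [0.5904 0.2961 0.103 ] 0.020727777532110137 -0.010542107659492126
```

>>> apply_moves(motion=[{"x":0.2,"y":0,"z":-2,"yaw":0,"hand":-0.8},{"x":0.2,"y":0,"z":-4,"yaw":0,"hand":-0.8},{"x":0.2,"y":0,"z":-5.4,"yaw":0,"hand":-0.8},{"x":0.2,"y":0,"z":-5.9,"yaw":0,"hand":-0.8},{"x":0.2,"y":0,"z":-5.9,"yaw":0,"hand":-0.8},{"x":0.2,"y":0,"z":-5.9,"yaw":0,"hand":-0.8},{"x":0.2,"y":0,"z":-5.9,"yaw":0,"hand":-0.8}])

```text
clock: 33.58
position: [0.6107, 0.2823, 0.0337]
ee_rot: [0.244, 3.132, 0.0]
force: [-0.6, -0.4, -0.2]
width: 0.24
gripper_force: 10.0
```

>>> apply_moves(motion=[{"x":0,"y":0,"z":0,"yaw":0,"hand":-0.2},{"x":0,"y":0,"z":0,"yaw":0,"hand":-0.2},{"x":0,"y":0,"z":0,"yaw":0,"hand":-0.2},{"x":0,"y":0,"z":0,"yaw":0,"hand":-0.2},{"x":0,"y":0,"z":3,"yaw":0,"hand":0},{"x":0,"y":0,"z":8,"yaw":0,"hand":0.5},{"x":0,"y":0,"z":13,"yaw":0,"hand":1},{"x":-2,"y":0,"z":17,"yaw":0,"hand":1},{"x":-2,"y":0,"z":17,"yaw":0,"hand":1},{"x":-2,"y":0,"z":17,"yaw":0,"hand":1}])

```text
clock: 34.83
position: [0.5909, 0.2817, 0.2032]
ee_rot: [0.244, 3.132, -0.001]
force: [0.8, -0.9, -1.1]
width: 0.976
gripper_force: 0.0
```

```bash
python3 - <<'E'
from h import *
get_image('wrist');get_image('wrist')
s,cm,im=look('w12.png'); t=snap('top','top2.png'); sc=snap('scene','scene2.png'); print(s['position'])
a=cv2.resize(im[60:260,0:480],(400,167)); 
b=cv2.resize(t[115:180,215:465],(800,208),interpolation=3); c=cv2.resize(sc[130:300,250:450],(400,340),interpolation=3)
a=cv2.resize(im[40:260,60:420],(400,244)); o=np.zeros((560,800,3),np.uint8);o[:208]=b;o[215:555,:400]=c;o[215:459,400:]=a;cv2.imwrite('pics/fin.png',o)
E
```

```text
[0.59080713 0.2813282  0.20218994]
```

View pics/fin.png

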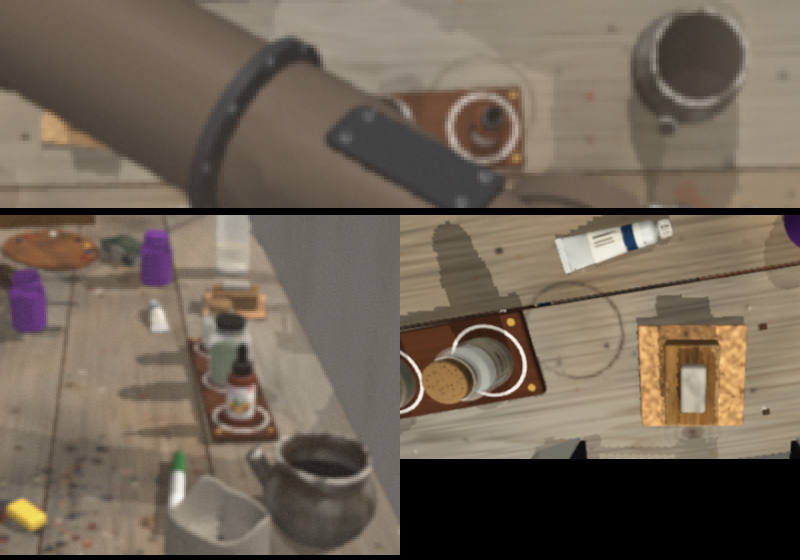

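>>> apply_moves(motion=[{"x":0,"y":-5,"z":3,"yaw":0,"hand":1},{"x":1,"y":-10,"z":6,"yaw":0,"hand":1},{"x":2,"y":-15,"z":8,"yaw":0,"hand":1},{"x":3,"y":-20,"z":8,"yaw":0,"hand":1},{"x":3,"y":-25,"z":8,"yaw":0,"hand":1},{"x":3,"y":-28,"z":8,"yaw":0,"hand":1},{"x":3,"y":-28,"z":8,"yaw":0,"hand":1},{"x":3,"y":-28,"z":8,"yaw":0,"hand":1},{"x":3,"y":-28,"z":8,"yaw":0,"hand":1}])

```text
clock: 36.2
position: [0.6206, 0.0038, 0.2837]
ee_rot: [-0.241, -3.132, -0.001]
force: [0.4, -0.3, 1.1]
width: 0.999
gripper_force: 0.0
```

```bash
python3 - <<'E'
from h import *
get_image('wrist');get_image('wrist')
s,cm,im=look('w13.png'); print(s['position'])
for p in [(.5665,-.099,.012),(.565,.0012,.012),(.5625,.101,.012)]: # expected stopper tops if centred
    print(proj(cm,p).round(1))
for p,h in [((.5665,-.099),.114),((.565,.0012),.101),((.5625,.101),.083)]: print(proj(cm,(*p,h)).round(1))
# eraser in w12: same pose offset
o=np.array([.59080713,.2813282,.20218994])-s['position']
c2={'camera_matrix':cm['camera_matrix'],'T':np.array(cm['T']).copy()};c2['T'][:3,3]+=o
i2=cv2.imread('pics/w12.png')
f=lambda X,Y:((X-400)*.9+60,(Y-215)*.9016+40)
print('eraser',at(c2,*f(693,388),.044),[at(c2,*f(*q),.032)[:2].round(4) for q in((666,346),(718,345),(720,424),(667,425))])
E
```

```text
[0.6206483  0.00355838 0.28379047]
[228.  124.5]
[309.8 110.2]
[393.3  94.7]
[201.  136.7]
[307.6 117. ]
[407.8  96.9]
eraser [0.60760891 0.28327357 0.044     ] [array([0.5706, 0.2657]), array([0.5765, 0.3097]), array([0.6493, 0.302 ]), array([0.6429, 0.2542])]
```

View pics/w13.png

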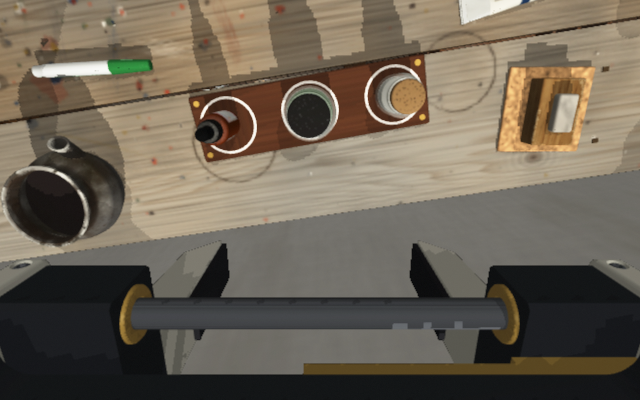

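```bash
python3 - <<'E'
from h import *
cm=camera_model('wrist');im=cv2.imread('pics/w13.png');rings(im,cm)
g=(im.max(2)<60).astype(np.uint8)
for n,(x0,y0,x1,y1),h in(('bulb',(190,110,222,150),.114),('stop',(280,80,340,145),.101)):
    m=np.zeros_like(g);m[y0:y1,x0:x1]=g[y0:y1,x0:x1]
    _,_,st,c=cv2.connectedComponentsWithStats(m);k=1+st[1:,4].argmax();print(n,st[k],c[k],at(cm,*c[k],h).round(4))
a=cv2.resize(im[60:160,180:440],(780,300),interpolation=3);b=cv2.resize(cv2.imread('pics/scene2.png')[170:260,330:400],(233,300),interpolation=3)
o=np.zeros((600,780,3),np.uint8);o[:300]=a;o[300:,:233]=b;cv2.imwrite('pics/z.png',o)
for r in silhouettes('dropper_bottle','wrist')[:1]+silhouettes('large_jar','wrist')[:2]: print(r['rect'])
E
```

```text
ring [227.4 124.2] [52.5 57.5] [ 0.5661 -0.0999  0.012 ]
ring [393.4  94. ] [54.5 58.9] [0.5618 0.101  0.012 ]
ring [79.1 69.4] [10.3 98.1] [ 0.4793 -0.2541  0.012 ]
ring [479.9   8.3] [18.9 67.9] [0.4864 0.2026 0.012 ]
bulb [195 119  27  24 421] [207.83372922 130.51543943] [ 0.5619 -0.0916  0.114 ]
stop [ 288   94   42   43 1439] [308.36900625 115.10493398] [0.5634 0.002  0.101 ]
[194.3, 111.9, 241.2, 145.7]
[285.3, 83.9, 337.0, 141.8]
```

View pics/z.png

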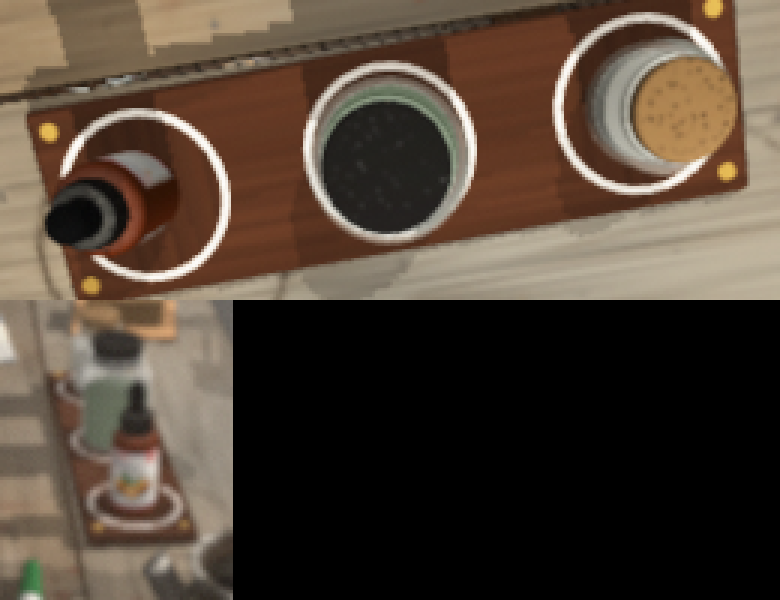

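Wrist close-up: all three pieces stand inside their rings (bulb tip (203,134), stopper (308,115), cork (407,97)), each about 2 mm or less from centre. The eraser sits centred on the block at (565,113).

```bash
python3 -c "
from cell import *
print(sign_off())"
```

```text
the job is handed in; nothing more can be done
None
```

The job is handed in, done in about 37 s of the 136 s allowed: the dropper bottle stands in the right ring nearest the pot, the large jar in the middle and the small jar in the left, each about 2 mm or less from centre, with the block centred on the mat, the eraser centred on the block and everything released.

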